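# Tip the soap into the basin and stand the tray to dry

### The job

Carry the blue soap tray level from its mat to the steel basin, tip it open end down to about 45 degrees over the basin and hold it at that angle until the soap has slid out and lain in the basin for about a second. Then set the tray back level on the black mat and let go of it, take it afresh, and stand it on its closed end in the wide front slot of the white drying rack, open end up. Leave the other things on the ledge where they are.

Things in the scene. Friction and masses are not known exactly. Their poses are not given: they have to be found in the camera images.
- tray: Blue plastic soap tray, a channel 130 mm long (x), 60 wide (y), 28 high (z), floor and walls 4 mm, 0.12 kg. Walls on both long sides and across the -x end (closed end); the +x end is open, no lip. Origin: centre of the underside. Starts flat on the mat, open end roughly towards the robot.
- tray_mouth (a point): Middle of the tray's open end, on its floor: 65 mm along +x and 4 mm up from the tray's origin.
- tray_end (a point): Middle of the outer face of the tray's closed end: 65 mm along -x and 14 mm up from the tray's origin. Undermost when the tray stands on that end.
- soap: Yellow bar of soap, 70 x 44 x 20 mm (its x, y, z), 0.09 kg, slippery; it begins to slide in the tray at roughly 15 to 25 degrees. Origin: centre of the underside. It starts in the tray, its long side along the tray's, near the closed end.
- basin: Loose round stainless steel basin, 246 mm across the rim, 70 mm high, wall 3 mm, 0.8 kg; inside it is about 170 mm across at the floor, 200 mm at 12 mm height. Origin: centre of the underside, z up.
- basin_in (a point): Centre of the basin's inner floor, 3 mm above its underside.
- mat: Black rubber draining mat fixed on the ledge, 180 mm (its x) by 130 mm (y), 4 mm thick. Origin: centre of the underside; top at 4 mm.
- rack: White drying rack, fixed: base 140 (x) x 150 (y) x 10 mm; 5 mm dividers up to 55 mm above the ledge at x = -52.5, -7.5, 30.5, 52.5 mm; slots run along y. The wide slot, 40 mm, centred at x = -30 mm, is free and open-ended. A fixed green board (8 mm thick, 120 mm along y, top at 80 mm) stands in the back slot, x = 41.5 mm. Origin: centre of the underside; -x is the front, robot side.
- rack_slot (a point): Centre of the floor of the wide slot: 30 mm along -x and 10 mm up from the rack's origin.
- cups: Bystander: three nested plastic cups, blue, green and red, 72 mm across, 140 mm high. Origin: centre of the underside.
- brush: Bystander: wooden scrubbing brush, 150 x 45 x 38 mm, lying bristles down between the basin and the robot. Origin: centre of the underside.
- pumice: Bystander: grey pumice stone, 85 x 50 x 30 mm. Origin: centre of the underside.
- detergent: Bystander: green detergent bottle, 70 mm across, 180 mm high. Origin: centre of the underside.
- jar: Bystander: amber jar with white lid, 72 mm across, 100 mm high. Origin: centre of the underside.
Not all that is in view belongs to the job. What is shaped like the rack but orange is not meant.

How it is judged:
By the outcome, as a careful person would: the job done as asked, in the order asked, and still so for the second after the job is handed in, with the robot touching nothing.
It also fails if it takes over 72 s, if anything falls off the work surface, if the arm or the gripper's body presses on something with over 40 N, if the wrist force passes 120 N, or if a joint passes its speed limit or range.

### The arm

A 7-joint arm with a two-finger parallel gripper is mounted at the origin on the work surface. World frame = base frame: x ahead of the robot, y to its left, z up, the work surface at z = 0. Lengths are in mm, angles in rad, forces in N, time in s.
With the tool pointing down it reaches from about 425 to 825 mm from the base axis. Payload 3.6 kg.
Tool frame: the origin (TCP) lies at the very end of the fingers, on their centre line; the grasp point (between the pads) lies 19 mm behind it (hold_point_z is the distance from the TCP to the grasp point, in mm); x points along the fingers, z is the direction in which the jaws open and shut, and the axes are right-handed (so a half turn about x gives the same grasp; the last joint's range is limited). The gripper opens to 93 mm and grips with 3 to 60 N. Pads are 15 mm wide; open, the fingers measure 128 mm over their backs; the gripper's body (75 mm by 188 mm) begins 65 mm behind the grasp point.
Start: joints at [-1.153, 0.615, -0.013, 1.423, 0.008, 1.103, -0.04], TCP at [279.057, 587.017, 218.64] pointing down, gripper open.
Joint ranges: [-3.12, 3.12], [-0.3, 2.06], [-1.34, 1.32], [0.26, 2.42], [-1.36, 4.5], [0.01, 1.98], [-2.84, 2.84]. Speed limits (rad/s): [2.79, 2.79, 3.14, 3.14, 3.14, 3.14, 3.14].

### API

Orientations are given as a unit quaternion [x, y, z, w].
In Python, from cell import sense, snapshot, sign_off, outline_of, hold_point_z gives the robot as it stands. The module is installed in compiled form; this text tells all that it offers.
- The arm moves only by the tool send_rows, never from a script. Its argument "increments" is text: rows parted by semicolons, each of 7 numbers parted by spaces: the turn, a rotation vector about the tool's x, y, z in degrees, then the shift along the tool's x, y, z in m, then the opening, from 0 (shut) to 1 (fully open). A call has 1 to 20 rows; each row shifts and turns the commanded pose from where the row before left it, along the tool's axes as they then stand; what a row does not reach is not made up. A row lasts 1/8 s, in which the tool goes at most 62.5 mm and 10.7 degrees, less where a joint would pass 70% of its speed; a pose out of reach is approached as far as the arm can. A call is refused whole if a number of a shift passes 0.0625 or a number of a turn 10.7, either way. A call with a gripper value outside its range is refused whole. The fingers move at their own pace and stop on an object; "squeeze" is the grip in N (left out, the last holds). Time passes only in rows, so rows that do not move let the fingers close. It gives the time, the measured TCP pose, the force and the opening at its end, in the units of the state.
- sense(): the state, without advancing time (a new reading comes with each control period).
- snapshot(name): name is "scene" or "top"; returns a dict with "frame" (420x560x3 uint8, blue, green, red), "range_z" (420x560 float32, mm along the optical axis (not along the pixel's ray), 0 where there is no reading), "mtx" (3x3 intrinsics, pixels), "world_from_camera" (4x4, takes a point from camera to world coordinates). Camera axes: x right, y up, looking along -z (the intrinsics and any distortion apply to the point x, -y, -z); pixel columns grow to the right and rows downward; lengths in mm; the calibration is good to about 2 mm. A picture is of the moment at which its call begins.
- sign_off(): hands the job in, once; it reports no verdict.
Trained networks look in a picture, given as the dict that the camera call returned (one of the last four; its "shot" number tells which), for a name from the list of things; names that differ only in an ending like _2 or _b are one class to them, and where a whole thing is asked for, a point or a joint stands for the part that bears it (a point fixed in the world has none). Each returns a list of dicts, best first, with "conf" (0 to 1); they miss things now and then, are a little off and sometimes report something else, mostly with a low value. They report only what shows in the picture. A call takes as long as a camera call. They do not tell look-alikes from the thing itself.
- outline_of(picture, query): "region" (420x560 bool, what is visible of it) and "rect" ([left, top, width, height] in pixels, round what is visible of it).
The state is a dict: "time": time; "joint_pos": joint angles; "qd": joint speeds; "tau": joint torques, N m; "tcp_pos": TCP position; "tool_rot": TCP orientation; "ft_force": force on the tool from outside, world axes, zero at the start; "torque": the same for the moment, N m; "opening": finger opening in mm.
Only numpy, scipy, OpenCV 4.12 (cv2) and the standard library are available. Lean on these libraries where they do the work, as an engineer would, in place of code of your own. Each camera call takes 0.05 s, during which the arm holds its last target. There are 200 camera calls.

## Working session

There is one attempt and no reset: what is moved stays moved. The work goes in short steps, Python scripts to look and compute and a tool call to move; the robot and the scene stay as the last step left them, time stands still between calls to the robot, and variables do not carry over. Pictures are saved under pics/ and viewed, about 8 in all and at most 12, crops included, and the job is handed in when it is done.

Besides the shell and the picture viewer there is one more tool, called after "Call:" as name(argument=value, ...) on one line, values as JSON. send_rows: Moves the arm, as the interface text tells. Its arguments: {"type":"object","properties":{"increments":{"type":"string"},"squeeze":{"type":"number"}},"required":["increments"]}

```bash
mkdir -p pics; ls
python3 - <<'E'
from cell import *
import cv2,numpy as np
s=sense(); print({k:np.round(v,3).tolist() for k,v in s.items()}, hold_point_z)
a=snapshot("scene");b=snapshot("top")
cv2.imwrite("pics/a.png",a["frame"]);cv2.imwrite("pics/b.png",b["frame"])
np.savez("shots.npz",ar=a["range_z"],br=b["range_z"],am=a["mtx"],bm=b["mtx"],aw=a["world_from_camera"],bw=b["world_from_camera"],af=a["frame"],bf=b["frame"])
for n in ["tray","soap","basin","mat","rack","cups","brush","pumice","detergent","jar"]:
  for nm,p in(("a",a),("b",b)):
    for o in outline_of(p,n)[:2]:
      r=o["region"]&(p["range_z"]>0); v,u=np.nonzero(r); d=p["range_z"][r]; K=p["mtx"]
      X=np.c_[(u-K[0,2])/K[0,0]*d,-(v-K[1,2])/K[1,1]*d,-d,np.ones_like(d)]@p["world_from_camera"].T
      if len(X)<10: continue
      print(n,nm,round(o["conf"],2),o["rect"],np.percentile(X[:,:3],[2,50,98],axis=0).round().tolist())
E
```

```text
pics
{'time': 0.0, 'joint_pos': [-1.154, 0.616, -0.013, 1.425, 0.008, 1.103, -0.04], 'qd': [0.001, 0.0, 0.0, 0.001, -0.0, 0.002, 0.001], 'tau': [-0.0, -45.893, 0.209, -16.575, -0.061, 0.02, 0.0], 'tcp_pos': [278.692, 586.319, 217.486], 'tool_rot': [-0.378, 0.599, 0.377, 0.597], 'ft_force': [0.47, 0.053, -0.528], 'torque': [0.057, 0.029, -0.036], 'opening': 92.828} 18.8
tray a 0.84 [337.9, 150.0, 43.3, 26.2] [[428.0, 274.0, 4.0], [497.0, 280.0, 20.0], [557.0, 337.0, 32.0]]
tray b 0.67 [122.3, 222.3, 25.9, 46.9] [[427.0, 278.0, 4.0], [467.0, 310.0, 14.0], [553.0, 337.0, 38.0]]
tray b 0.45 [321.6, 209.7, 63.3, 51.7] [[438.0, -376.0, 5.0], [506.0, -302.0, 13.0], [575.0, -230.0, 81.0]]
soap a 0.65 [355.3, 159.8, 20.3, 5.4] [[481.0, 293.0, 24.0], [512.0, 306.0, 27.0], [539.0, 318.0, 29.0]]
soap a 0.37 [339.8, 153.9, 44.0, 20.3] [[427.0, 274.0, 2.0], [497.0, 281.0, 21.0], [556.0, 372.0, 32.0]]
soap b 0.95 [127.9, 228.1, 18.9, 28.2] [[470.0, 287.0, 12.0], [503.0, 307.0, 28.0], [538.0, 329.0, 35.0]]
soap b 0.33 [122.5, 223.9, 25.5, 47.2] [[425.0, 277.0, 2.0], [470.0, 310.0, 14.0], [553.0, 343
[... 1656 characters left out ...]
33.0], [385.0, 5.0, 39.0], [407.0, 75.0, 46.0]]
pumice a 0.79 [328.9, 248.2, 41.4, 28.7] [[736.0, -174.0, 7.0], [777.0, -157.0, 27.0], [812.0, -123.0, 31.0]]
pumice b 0.65 [281.2, 133.3, 23.0, 29.1] [[725.0, -168.0, 14.0], [764.0, -142.0, 30.0], [806.0, -116.0, 38.0]]
detergent a 0.78 [255.4, 226.1, 33.8, 87.2] [[699.0, -375.0, 4.0], [733.0, -356.0, 97.0], [752.0, -322.0, 179.0]]
detergent b 0.87 [348.4, 140.6, 28.1, 36.6] [[680.0, -367.0, 11.0], [700.0, -330.0, 120.0], [738.0, -304.0, 184.0]]
jar a 0.92 [385.9, 203.2, 33.4, 43.1] [[770.0, 1.0, 4.0], [807.0, 13.0, 66.0], [832.0, 58.0, 100.0]]
jar b 0.82 [217.3, 118.4, 26.9, 33.7] [[759.0, 4.0, 4.0], [781.0, 35.0, 97.0], [823.0, 69.0, 106.0]]
```

Run:
```python
import cv2,numpy as np
a=cv2.imread("pics/a.png");b=cv2.imread("pics/b.png")
cv2.imwrite("pics/ab.png",np.vstack([cv2.resize(a[130:310,60:460],(660,297)),cv2.resize(b[110:350,90:510],(525,300)).copy() if 0 else np.pad(cv2.resize(b[110:350,90:510],(525,300)),((0,0),(0,135),(0,0)))]))
```

```text
(no output)
```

View pics/ab.png

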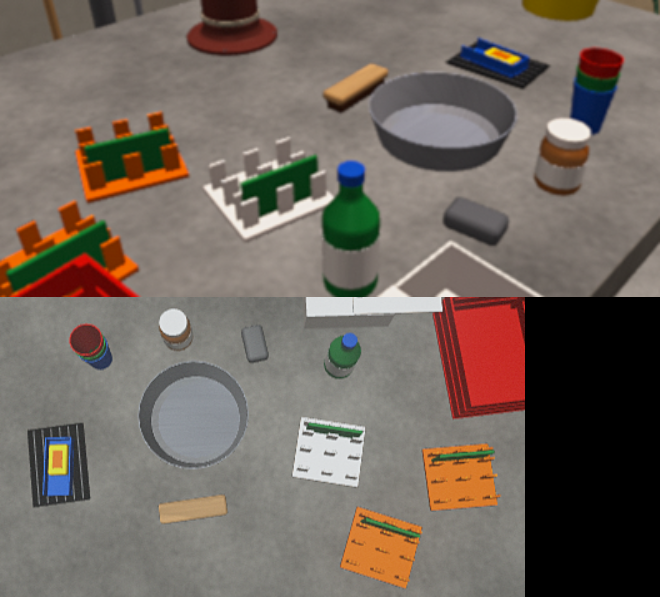

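```bash
cat > h.py <<'E'
import numpy as np,cv2
from scipy.spatial.transform import Rotation as R
def cloud(f,d,K,W):
    v,u=np.indices(d.shape)
    X=np.stack([(u-K[0,2])/K[0,0]*d,-(v-K[1,2])/K[1,1]*d,-d,np.ones_like(d)],-1)@W.T
    return X[...,:3],cv2.cvtColor(f,cv2.COLOR_BGR2HSV),d>0
def tray(P,hsv,ok,box):  # box x0 x1 y0 y1
    m=ok&(P[...,0]>box[0])&(P[...,0]<box[1])&(P[...,1]>box[2])&(P[...,1]<box[3])&(abs(hsv[...,0].astype(int)-112)<14)&(hsv[...,1]>130)
    return P[m]
def rect(Q):
    c,s,a=cv2.minAreaRect(Q[:,:2].astype(np.float32)); return np.round(c,1),np.round(s,1),round(a,1)
E
python3 - <<'E'
from h import *
z=np.load("shots.npz"); 
for n in "ab":
    P,h,ok=cloud(z[n+"f"],z[n+"r"],z[n+"m"],z[n+"w"])
    print(n,"cam",z[n+"w"][:3,3].round(),z[n+"m"][0,0])
    T=tray(P,h,ok,(380,620,230,400)); print("tray",len(T),T.min(0).round(),T.max(0).round(),rect(T), "rim",rect(T[T[:,2]>26]))
    B=ok&(P[...,2]>55)&(P[...,2]<76)&(abs(P[...,0]-595)<140)&(abs(P[...,1])<140)
    Q=P[B]; 
    top=Q[Q[:,2]>66]; A=np.c_[2*top[:,:2],np.ones(len(top))]; s=np.linalg.lstsq(A,(top[:,:2]**2).sum(1),rcond=None)[0]
    print("basin rim",len(top),s[:2].round(1),np.sqrt(s[2]+s[0]**2+s[1]**2).round(1))
    bx=ok&(abs(P[...,0]-506)<110)&(abs(P[...,1]+302)<110)
    W=P[bx&(h[...,1]<40)&(h[...,2]>150)]; print("rack",len(W),rect(W), "lowz",rect(W[abs(W[:,2]-10)<5]))
    Wt=W[(W[:,2]>48)&(W[:,2]<60)]; print(" posts",rect(Wt))
    G=P[bx&(abs(h[...,0].astype(int)-70)<20)&(h[...,1]>100)]; G=G[G[:,2]>72]; print("board top",len(G),rect(G),G.mean(0).round())
    Y=P[ok&(abs(h[...,0].astype(int)-25)<8)&(h[...,1]>130)&(abs(P[...,0]-500)<90)&(abs(P[...,1]-310)<60)]; print("soap",rect(Y),Y.mean(0).round())
E
```

```text
a cam [1127. -748.  603.] 385.18160280182946
tray 391 [419. 271.   1.] [558. 372.  33.] (array([490.6, 314.1]), array([135.1, 100.7]), 8.9) rim (array([493.5, 305.4]), array([ 67.4, 126.5]), 87.9)
basin rim 293 [593.2  -3.6] 120.6
rack 1597 (array([ 506.3, -302.1]), array([218.8, 220.3]), 0.3) lowz (array([ 511.4, -308.6]), array([149.5, 142.5]), 80.7)
 posts (array([ 510.1, -306.5]), array([133.7, 112.7]), 79.3)
board top 158 (array([ 554.5, -314. ]), array([114. ,   9.2]), 82.1) [ 554. -315.   77.]
soap (array([507.5, 312.5]), array([47.5, 70.1]), 88.1) [510. 309.  26.]
b cam [ 282. -124. 1457.] 513.848922925249
tray 525 [426. 277.  -1.] [562. 344.  42.] (array([494.8, 309. ]), array([137.7,  65. ]), 2.2) rim (array([491. , 308.8]), array([130. ,  61.4]), 0.2)
basin rim 447 [591.2  -1.4] 119.7
rack 2205 (array([ 531.8, -286.9]), array([196.5, 189.8]), 83.5) lowz (array([ 516.4, -302.5]), array([186.2, 179.1]), 6.4)
 posts (array([ 509.2, -304.3]), array([133.4, 109.8]), 79.5)
board top 98 (array([ 549.5, -312.3]), array([115.6,   7.9]), 78.8) [ 550. -311.   81.]
soap (array([506.5, 308.8]), array([44.1, 68.1]), 89.3) [505. 306.  28.]
```

```bash
cat >> h.py <<'E'
def plan(goal,zaxis,tilt,yaw=0,st=None):
    """goal TCP mm; tool x = down tilted 'tilt' deg toward heading 'yaw'; jaw axis = zaxis(+1/-1)*left of heading.
    prints tool-frame turn (deg) and, after the turn, tool-frame shift (m)"""
    from cell import sense
    s=st or sense(); R0=R.from_quat(s["tool_rot"]); p=np.array(s["tcp_pos"])
    c,sn=np.cos(np.radians(yaw)),np.sin(np.radians(yaw)); hd=np.array([c,sn,0]); lf=np.array([-sn,c,0])
    t=np.radians(tilt); x=np.array([0,0,-1])*np.cos(t)+hd*np.sin(t); z=zaxis*lf; y=np.cross(z,x)
    G=R.from_matrix(np.c_[x,y,z]); 
    print("q",np.round(s["joint_pos"],2),"p",p.round(1),"F",np.round(s["ft_force"],1),"open",round(float(s["opening"]),1),"t",round(s["time"],2))
    print("turn",(R0.inv()*G).as_rotvec(degrees=True).round(1),"shift after turn m",(G.inv().apply(np.array(goal)-p)/1000).round(4),"now-axes",(R0.inv().apply(np.array(goal)-p)/1000).round(4))
E
python3 -c "
from h import *
plan([492,308,150],1,0);plan([492,308,150],-1,0)
from cell import sense;print(R.from_quat(sense()['tool_rot']).as_matrix().round(2))"
```

```text
q [-1.15  0.61 -0.01  1.42  0.01  1.1  -0.04] p [279.1 587.  218.6] F [0.1 0.3 0.1] open 93.2 t 1.1
turn [-25.4  -0.   -0. ] shift after turn m [ 0.0686 -0.2129 -0.279 ] now-axes [ 0.0686 -0.3121 -0.1606]
q [-1.15  0.61 -0.01  1.42  0.01  1.1  -0.04] p [279.1 587.  218.6] F [0.1 0.3 0.1] open 93.2 t 1.1
turn [154.6  -0.    0. ] shift after turn m [0.0686 0.2129 0.279 ] now-axes [ 0.0686 -0.3121 -0.1606]
[[-0.   -0.9   0.43]
 [-0.    0.43  0.9 ]
 [-1.    0.   -0.  ]]
```

Call:
send_rows(increments="-8.5 0 0 0 0 0 1;-8.5 0 0 0 0 0 1;-8.4 0 0 0 0 0 1;0 0 0 0.0086 -0.0266 -0.0349 1;0 0 0 0.0086 -0.0266 -0.0349 1;0 0 0 0.0086 -0.0266 -0.0349 1;0 0 0 0.0086 -0.0266 -0.0349 1;0 0 0 0.0086 -0.0266 -0.0349 1;0 0 0 0.0086 -0.0266 -0.0349 1;0 0 0 0.0086 -0.0266 -0.0349 1;0 0 0 0.0086 -0.0266 -0.0349 1;0 0 0 0 0 0 1", squeeze=40)

```text
time: 2.6
tcp_pos: [494.7, 302.5, 149.1]
tool_rot: [-0.499, 0.503, 0.497, 0.502]
ft_force: [-0.2, 1.0, 0.4]
opening: 92.6
```

```bash
python3 -c "
from h import *
plan([492,308,9],1,0)"
```

```text
q [-0.51  0.58 -0.12  1.72  0.09  0.85  0.89] p [494.7 302.5 149.1] F [-0.2  1.   0.4] open 92.6 t 2.6
turn [-0.5 -0.2  0. ] shift after turn m [0.1401 0.0027 0.0055] now-axes [0.1401 0.0028 0.006 ]
```

Call:
send_rows(increments="-0.5 0 0 0.025 0.0014 0.003 1;0 0 0 0.03 0.0014 0.0027 1;0 0 0 0.03 0 0 1;0 0 0 0.025 0 0 1;0 0 0 0.02 0 0 1;0 0 0 0.01 0 0 1;0 0 0 0 0 0 1;0 0 0 0 0 0 0.3;0 0 0 0 0 0 0.3;0 0 0 0 0 0 0.3;0 0 0 0 0 0 0.3;0 0 0 0 0 0 0.3", squeeze=45)

```text
time: 4.1
tcp_pos: [489.1, 312.7, 10.2]
tool_rot: [0.502, -0.498, -0.502, -0.498]
ft_force: [-0.2, -2.0, 3.0]
opening: 59.6
```

```bash
python3 -c "
from h import *
plan([492,308,120],1,0)"
```

```text
q [-0.55  0.78 -0.1   1.81  0.13  0.55  0.85] p [489.1 312.7  10.2] F [-0.2 -2.   3. ] open 59.6 t 4.1
turn [ 0.4 -0.1  0. ] shift after turn m [-0.1098 -0.0029 -0.0047] now-axes [-0.1098 -0.0029 -0.0049]
```

Call:
send_rows(increments="0 0 0 -0.005 0 0 0.3;0 0 0 -0.01 0 0 0.3;0 0 0 -0.018 0 0 0.3;0 0 0 -0.02 0 0 0.3;0 0 0 -0.02 0 0 0.3;0 0 0 -0.018 0 0 0.3;0 0 0 -0.01 0 0 0.3;0 0 0 -0.005 0 0 0.3;0 0 0 0 0 0 0.3")

```text
time: 5.22
tcp_pos: [488.9, 313.4, 116.0]
tool_rot: [0.502, -0.498, -0.502, -0.498]
ft_force: [1.0, 0.5, -1.9]
opening: 59.7
```

```bash
python3 -c "
from h import *
plan([660,-2,115],1,0)"
```

```text
q [-0.53  0.63 -0.12  1.75  0.1   0.77  0.87] p [488.9 313.4 116. ] F [ 1.   0.5 -1.9] open 59.7 t 5.22
turn [0.5 0.  0. ] shift after turn m [ 0.001  -0.1711 -0.3154] now-axes [ 0.001  -0.1685 -0.3168]
```

Call:
send_rows(increments="0.5 0 0 0 -0.0028 -0.0053 0.3;0 0 0 0 -0.0056 -0.0105 0.3;0 0 0 0 -0.0085 -0.0158 0.3;0 0 0 0 -0.0113 -0.0211 0.3;0 0 0 0 -0.0113 -0.0211 0.3;0 0 0 0 -0.0113 -0.0211 0.3;0 0 0 0 -0.0113 -0.0211 0.3;0 0 0 0 -0.0113 -0.0211 0.3;0 0 0 0 -0.0113 -0.0211 0.3;0 0 0 0 -0.0113 -0.0211 0.3;0 0 0 0 -0.0113 -0.0211 0.3;0 0 0 0 -0.0113 -0.0211 0.3;0 0 0 0 -0.0113 -0.0211 0.3;0 0 0 0 -0.0113 -0.0211 0.3;0 0 0 0 -0.0113 -0.0211 0.3;0 0 0 0 -0.0085 -0.0158 0.3;0 0 0 0 -0.0056 -0.0105 0.3;0 0 0 0 -0.0028 -0.0053 0.3;0 0 0 0 0 0 0.3")

```text
time: 7.6
tcp_pos: [658.2, -2.8, 115.8]
tool_rot: [-0.5, 0.5, 0.5, 0.5]
ft_force: [-0.0, -1.0, -1.3]
opening: 59.6
```

Run:
```python
from h import *
plan([660,-2,115],1,45)
from cell import *
a=snapshot("scene");b=snapshot("top")
cv2.imwrite("pics/c.png",np.hstack([cv2.resize(a["frame"][120:270,240:420],(396,330)),cv2.resize(b["frame"][90:300,100:330],(361,330))]))
```

```text
q [ 0.06  0.73 -0.15  1.51  0.13  0.91  1.44] p [658.2  -2.8 115.8] F [-0.  -1.  -1.3] open 59.6 t 7.6
turn [ -0.   0. -45.] shift after turn m [ 0.0018 -0.0008  0.0008] now-axes [ 0.0008 -0.0018  0.0008]
```

View pics/c.png

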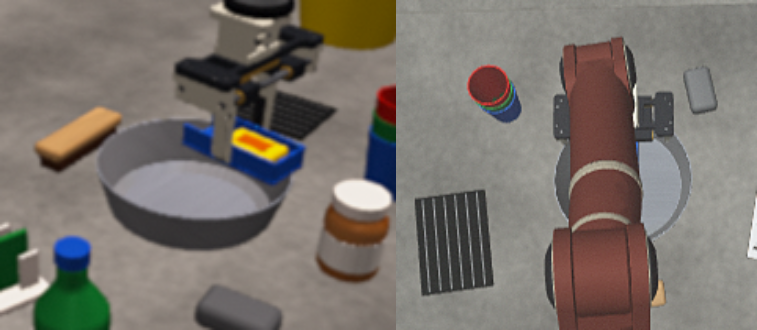

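Tray (left panel ~(245,150)) is level over the far half of the basin with the soap still at the closed end. Tip it now.

Call:
send_rows(increments="0 0 -5 0 0 0 0.3;0 0 -8 0 0 0 0.3;0 0 -8 0 0 0 0.3;0 0 -8 0 0 0 0.3;0 0 -8 0 0 0 0.3;0 0 -8 0 0 0 0.3;0 0 0 0 0 0 0.3;0 0 0 0 0 0 0.3;0 0 0 0 0 0 0.3;0 0 0 0 0 0 0.3")

```text
time: 8.95
tcp_pos: [641.7, -5.8, 107.2]
tool_rot: [0.605, -0.372, -0.369, -0.6]
ft_force: [0.2, -0.6, -1.1]
opening: 60.0
```

Run:
```python
from h import *
plan([660,-2,115],1,45)
from cell import *
a=snapshot("scene")
cv2.imwrite("pics/d.png",cv2.resize(a["frame"][120:270,240:420],(540,450)))
```

```text
q [ 0.01  0.59 -0.08  2.01  0.78  0.1   0.77] p [641.7  -5.8 107.2] F [ 0.2 -0.6 -1.1] open 60.0 t 8.95
turn [  0.3  -0.4 -18.2] shift after turn m [ 0.0074 -0.0184  0.0038] now-axes [ 0.0013 -0.0198  0.0037]
```

View pics/d.png

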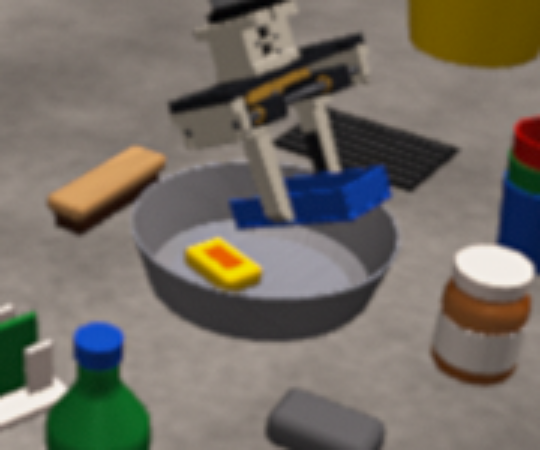

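Soap is already out and lying in the basin (d.png ~(225,262)). The tilt reached only ~27° because the wrist is close to its singularity (q6≈0.1), so I will continue to 45°.

Call:
send_rows(increments="0 0 0 -0.02 0 0 0.3;0 0 -5 0 0 0 0.3;0 0 -5 0 0 0 0.3;0 0 -4 0 0 0 0.3;0 0 0 0 0 0 0.3;0 0 0 0 0 0 0.3")

```text
time: 9.75
tcp_pos: [622.9, -16.2, 116.9]
tool_rot: [0.619, -0.37, -0.349, -0.598]
ft_force: [0.6, 0.8, -1.0]
opening: 60.0
```

Run:
```python
from h import *
plan([660,-2,130],1,45)
```

```text
q [ 0.13  0.57 -0.25  2.08  1.59  0.19 -0.01] p [622.9 -16.2 116.9] F [ 0.6  0.8 -1. ] open 60.0 t 9.75
turn [  0.9  -2.3 -16.1] shift after turn m [ 0.0169 -0.0355  0.0142] now-axes [ 0.0058 -0.039   0.0141]
```

Call:
send_rows(increments="0 0 -5 0 0 0 0.3;0 0 -5 0 0 0 0.3;0 0 -5 0 0 0 0.3;0 0 0 0 0 0 0.3;0 0 0 0 0 0 0.3")

```text
time: 10.38
tcp_pos: [619.6, -22.5, 113.2]
tool_rot: [0.656, -0.316, -0.286, -0.623]
ft_force: [1.0, 0.3, -1.0]
opening: 60.2
```

Run:
```python
from h import *
plan([660,-2,130],1,45)
```

```text
q [ 0.36  0.65 -0.59  2.24  2.32  0.56 -0.68] p [619.6 -22.5 113.2] F [ 1.   0.3 -1. ] open 60.2 t 10.38
turn [ 1.5 -3.3 -5.5] shift after turn m [ 0.0167 -0.0405  0.0205] now-axes [ 0.0116 -0.0424  0.0202]
```

Call:
send_rows(increments="0.8 -1.7 -3 0 0 0 0.3;0.7 -1.6 -3 0 0 0 0.3;0 0 0 0.005 -0.01 0.006 0.3;0 0 0 0.005 -0.01 0.006 0.3;0 0 0 0.003 -0.01 0.006 0.3;0 0 0 0 0 0 0.3;0 0 0 0 0 0 0.3;0 0 0 0 0 0 0.3;0 0 0 0 0 0 0.3;0 0 0 0 0 0 0.3;0 0 0 0 0 0 0.3;0 0 0 0 0 0 0.3;0 0 0 0 0 0 0.3;0 0 0 0 0 0 0.3;0 0 0 0 0 0 0.3;0 0 0 0 0 0 0.3")

```text
time: 12.38
tcp_pos: [649.0, -4.1, 125.3]
tool_rot: [0.655, -0.266, -0.268, -0.655]
ft_force: [0.5, -0.3, -1.6]
opening: 59.9
```

Run:
```python
from h import *
plan([640,-2,130],1,0)
from cell import *
a=snapshot("scene"); d=np.array(outline_of(a,"soap")[0]["rect"])
P,h,ok=cloud(a["frame"],a["range_z"],a["mtx"],a["world_from_camera"])
Y=P[ok&(abs(h[...,0].astype(int)-25)<8)&(h[...,1]>130)&(np.hypot(P[...,0]-592,P[...,1])<110)]; print("soap",d,rect(Y),np.percentile(Y,[5,95],axis=0).round())
T=tray(P,h,ok,(500,800,-80,80)); _,_,V=np.linalg.svd(T-T.mean(0),full_matrices=False); print("tray dir",V[0].round(2),T.min(0).round(),T.max(0).round())
cv2.imwrite("pics/e.png",cv2.resize(a["frame"][120:270,240:420],(540,450)))
```

```text
q [ 0.42  0.71 -0.69  2.23  2.48  0.66 -0.79] p [649.   -4.1 125.3] F [ 0.5 -0.3 -1.6] open 59.9 t 12.38
turn [ 0.1  0.1 45.6] shift after turn m [-0.0047  0.009   0.0021] now-axes [-0.0097  0.0029  0.0021]
soap [299.3 198.4  30.6  16.6] (array([572.3,   2. ]), array([130.3,  84.1]), 82.3) [[532. -64.   9.]
 [599.  25. 220.]]
tray dir [-0.67 -0.24 -0.7 ] [592. -39.  83.] [700.  25. 188.]
```

View pics/e.png

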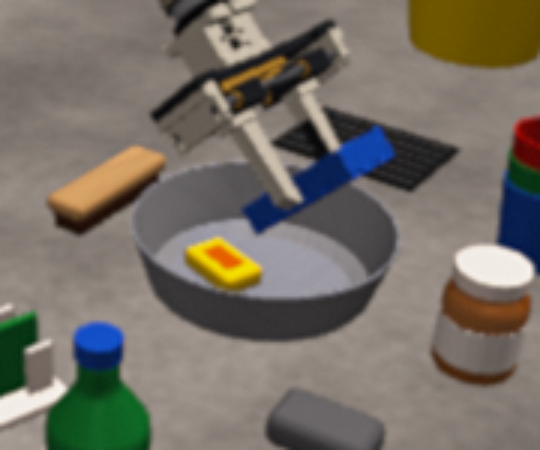

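Tray held at 45°, soap flat on the basin floor. Raise and level.

Call:
send_rows(increments="0 0 0 -0.021 -0.021 0 0.3;0 0 0 -0.021 -0.021 0 0.3;0 0 5 0 0 0 0.3;0 0 5 0 0 0 0.3;0 0 5 0 0 0 0.3;0 0 5 0 0 0 0.3;0 0 5 0 0 0 0.3;0 0 5 0 0 0 0.3;0 0 5 0 0 0 0.3;0 0 5 0 0 0 0.3;0 0 5 0 0 0 0.3;0 0 0 0 0 0 0.3")

```text
time: 13.98
tcp_pos: [653.5, -20.3, 177.9]
tool_rot: [0.551, -0.467, -0.433, -0.54]
ft_force: [-0.6, 0.4, -0.7]
opening: 59.5
```

Run:
```python
from h import *
plan([640,-2,170],1,0)
```

```text
q [ 0.39  0.66 -0.7   1.64  0.65  0.88  0.98] p [653.5 -20.3 177.9] F [-0.6  0.4 -0.7] open 59.5 t 13.97
turn [-1.4 -2.6 10.9] shift after turn m [0.0079 0.0135 0.0183] now-axes [0.0043 0.0151 0.0183]
```

Call:
send_rows(increments="-0.7 -1.3 5.5 0 0 0 0.3;-0.7 -1.3 5.4 0 0 0 0.3;10 0 0 0 0 0 0.3;10 0 0 0 0 0 0.3;10 0 0 0 0 0 0.3;10 0 0 0 0 0 0.3;10 0 0 0 0 0 0.3;10 0 0 0 0 0 0.3;10 0 0 0 0 0 0.3;10 0 0 0 0 0 0.3;10 0 0 0 0 0 0.3;10 0 0 0 0 0 0.3;10 0 0 0 0 0 0.3;10 0 0 0 0 0 0.3;10 0 0 0 0 0 0.3;10 0 0 0 0 0 0.3;10 0 0 0 0 0 0.3;10 0 0 0 0 0 0.3;10 0 0 0 0 0 0.3;10 0 0 0 0 0 0.3")

```text
time: 16.48
tcp_pos: [651.3, -20.0, 177.9]
tool_rot: [-0.5, -0.499, 0.502, -0.499]
ft_force: [0.1, -0.1, -0.4]
opening: 59.6
```

Run:
```python
from h import *
plan([492,318,110],-1,0)
```

```text
q [-0.06  0.66  0.09  1.47 -0.06  1.02 -1.52] p [651.3 -20.  177.9] F [ 0.1 -0.1 -0.4] open 59.6 t 16.48
turn [-0.2  0.1  0.1] shift after turn m [ 0.0679 -0.1593 -0.338 ] now-axes [ 0.0673 -0.1607 -0.3375]
```

Call:
send_rows(increments="0 0 0 0 -0.007 -0.014 0.3;0 0 0 0.005 -0.0133 -0.0281 0.3;0 0 0 0.005 -0.0133 -0.0281 0.3;0 0 0 0.005 -0.0133 -0.0281 0.3;0 0 0 0.005 -0.0133 -0.0281 0.3;0 0 0 0.005 -0.0133 -0.0281 0.3;0 0 0 0.006 -0.0133 -0.0281 0.3;0 0 0 0.006 -0.0133 -0.0281 0.3;0 0 0 0.006 -0.0133 -0.0281 0.3;0 0 0 0.006 -0.0133 -0.0281 0.3;0 0 0 0.006 -0.0133 -0.0281 0.3;0 0 0 0.006 -0.0133 -0.0281 0.3;0 0 0 0.006 -0.007 -0.0145 0.3;0 0 0 0 0 0 0.3")

```text
time: 18.23
tcp_pos: [489.9, 318.3, 110.3]
tool_rot: [0.498, 0.502, -0.499, 0.501]
ft_force: [-0.2, 0.0, -1.1]
opening: 59.9
```

Run:
```python
from h import *
plan([492,318,13],-1,0)
from cell import *
a=snapshot("scene")
P,h,ok=cloud(a["frame"],a["range_z"],a["mtx"],a["world_from_camera"])
T=tray(P,h,ok,(400,620,240,400)); print(len(T),T.min(0).round(),T.max(0).round())
cv2.imwrite("pics/f.png",cv2.resize(a["frame"][90:220,280:440],(560,455)))
```

```text
q [-0.67  0.64  0.1   1.74 -0.08  0.77 -2.1 ] p [489.9 318.3 110.3] F [-0.2  0.  -1.1] open 59.9 t 18.23
turn [0.4 0.1 0.1] shift after turn m [0.0973 0.0021 0.0003] now-axes [0.0973 0.0023 0.0002]
435 [421. 277. 104.] [551. 348. 291.]
```

View pics/f.png

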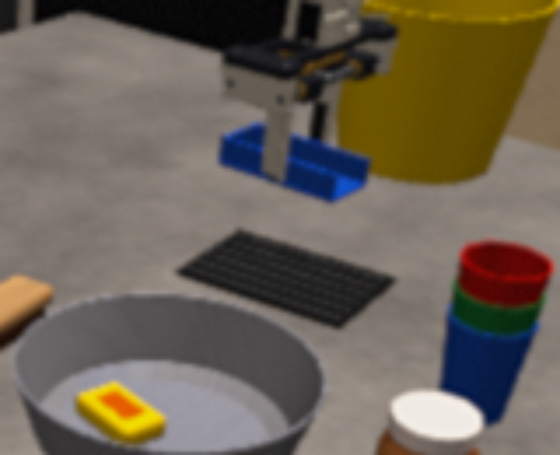

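Tray is level above the mat (f.png ~(290,165)), open end away from the robot. Lower to it.

Call:
send_rows(increments="0 0 0 0.02 0.001 0 0.3;0 0 0 0.025 0 0 0.3;0 0 0 0.025 0 0 0.3;0 0 0 0.015 0 0 0.3;0 0 0 0.006 0 0 0.3;0 0 0 0.004 0 0 0.3;0 0 0 0 0 0 0.3")

```text
time: 19.15
tcp_pos: [493.0, 317.2, 16.2]
tool_rot: [0.499, 0.5, -0.5, 0.501]
ft_force: [-0.6, 0.4, -0.2]
opening: 59.5
```

Call:
send_rows(increments="0 0 0 0.002 0 0 0.3;0 0 0 0.002 0 0 0.3;0 0 0 0 0 0 0.3")

```text
time: 19.52
tcp_pos: [492.5, 317.1, 11.8]
tool_rot: [0.499, 0.5, -0.5, 0.501]
ft_force: [-0.3, -0.4, -0.0]
opening: 60.0
```

Call:
send_rows(increments="0 0 0 0.001 0 0 0.3;0 0 0 0.001 0 0 0.3;0 0 0 0 0 0 0.3")

```text
time: 19.9
tcp_pos: [492.7, 317.1, 10.2]
tool_rot: [0.499, 0.5, -0.5, 0.501]
ft_force: [-1.6, -0.7, 3.3]
opening: 60.0
```

Call:
send_rows(increments="0 0 0 0 0 0 1;0 0 0 0 0 0 1;0 0 0 0 0 0 1;0 0 0 0 0 0 1;0 0 0 -0.02 0 0 1;0 0 0 -0.04 0 0 1;0 0 0 -0.04 0 0 1;0 0 0 0 0 0 1")

```text
time: 20.9
tcp_pos: [494.9, 318.5, 113.2]
tool_rot: [0.502, 0.5, -0.497, 0.501]
ft_force: [-0.1, -0.7, -0.6]
opening: 92.8
```

Run:
```python
from h import *
from cell import *
a=snapshot("scene")
P,h,ok=cloud(a["frame"],a["range_z"],a["mtx"],a["world_from_camera"])
T=tray(P,h,ok,(400,620,240,400)); print(len(T),np.percentile(T,[1,99],axis=0).round(),rect(T[T[:,2]>25]))
plan([495,317,110],1,45,180)
```

```text
565 [[425. 281.   2.]
 [554. 346. 256.]] (array([488.4, 312.1]), array([130.5,  63.7]), 0.1)
q [-0.67  0.64  0.1   1.74 -0.08  0.77 -2.1 ] p [493.4 317.7 111.2] F [-0.7  0.3 -0.7] open 93.1 t 20.95
turn [  0.1   0.  -45.1] shift after turn m [-0.0004  0.002   0.0007] now-axes [0.0012 0.0016 0.0007]
```

Call:
send_rows(increments="0 0 -7.5 0 0 0 1;0 0 -7.5 0 0 0 1;0 0 -7.5 0 0 0 1;0 0 -7.5 0 0 0 1;0 0 -7.5 0 0 0 1;0 0 -7.5 0 0 0 1;0 0 0 0 0 0 1")

```text
time: 21.82
tcp_pos: [492.2, 315.2, 104.8]
tool_rot: [-0.268, -0.652, 0.656, -0.269]
ft_force: [-0.7, 0.3, -0.2]
opening: 92.9
```

Run:
```python
from h import *
plan([554,317,77],1,45,180)
```

```text
q [-0.42  1.04 -0.05  1.11 -0.28  1.72 -1.97] p [492.2 315.2 104.8] F [-0.7  0.3 -0.2] open 92.9 t 21.82
turn [-0.3  0.2  0.4] shift after turn m [-0.0241  0.0634 -0.0018] now-axes [-0.0245  0.0632 -0.002 ]
```

Call:
send_rows(increments="-0.3 0.2 0.4 -0.012 0.02 -0.001 1;0 0 0 -0.012 0.022 -0.001 1;0 0 0 0 0.021 0 1;0 0 0 0 0 0 1")

```text
time: 22.32
tcp_pos: [553.5, 319.3, 81.1]
tool_rot: [0.272, 0.654, -0.651, 0.273]
ft_force: [-0.3, 0.1, 0.5]
opening: 93.0
```

Run:
```python
from h import *
plan([490,316.5,14],1,45,180)
```

```text
q [-0.4   1.17 -0.05  0.86 -0.27  1.83 -1.97] p [553.5 319.3  81.1] F [-0.3  0.1  0.5] open 93.0 t 22.32
turn [ 0.3 -0.  -0.3] shift after turn m [0.0924 0.0025 0.0028] now-axes [0.0924 0.002  0.0028]
```

Call:
send_rows(increments="0.3 0 -0.3 0.02 0.001 0.0014 1;0 0 0 0.025 0.001 0.0014 1;0 0 0 0.025 0 0 1;0 0 0 0.015 0 0 1;0 0 0 0.005 0 0 1;0 0 0 0 0 0 1")

```text
time: 23.08
tcp_pos: [492.1, 317.2, 18.2]
tool_rot: [0.272, 0.654, -0.652, 0.271]
ft_force: [0.1, -0.9, 0.6]
opening: 93.0
```

Run:
```python
from h import *
plan([490,316.5,14],1,45,180)
```

```text
q [-0.42  1.14 -0.05  1.13 -0.27  1.59 -1.93] p [492.1 317.2  18.2] F [ 0.1 -0.9  0.6] open 93.0 t 23.07
turn [ 0.1 -0.1 -0.1] shift after turn m [0.0044 0.0015 0.0007] now-axes [0.0044 0.0015 0.0007]
```

Call:
send_rows(increments="0 0 0 0.004 0.0015 0.0007 1;0 0 0 0 0 0 1;0 0 0 0 0 0 0.3;0 0 0 0 0 0 0.3;0 0 0 0 0 0 0.3;0 0 0 0 0 0 0.3;0 0 0 0 0 0 0.3;0 0 0 -0.005 -0.005 0 0.3;0 0 0 -0.015 -0.015 0 0.3;0 0 0 -0.02 -0.02 0 0.3;0 0 0 -0.02 -0.02 0 0.3;0 0 0 -0.02 -0.02 0 0.3;0 0 0 -0.02 -0.02 0 0.3;0 0 0 -0.015 -0.015 0 0.3;0 0 0 0 0 0 0.3", squeeze=50)

```text
time: 24.95
tcp_pos: [491.2, 316.5, 178.6]
tool_rot: [0.273, 0.654, -0.651, 0.272]
ft_force: [0.0, -0.4, -1.5]
opening: 59.5
```

Run:
```python
from h import *
plan([490,200,210],-1,45,180)
plan([481,-301,210],-1,45,170)
from cell import *
a=snapshot("scene")
cv2.imwrite("pics/g.png",cv2.resize(a["frame"][70:220,280:460],(540,450)))
```

```text
q [-0.42  0.96 -0.06  1.08 -0.29  1.81 -2.  ] p [491.2 316.5 178.6] F [ 0.  -0.4 -1.5] open 59.5 t 24.95
turn [-179.9    0.6   -0.3] shift after turn m [-0.0214  0.023  -0.1165] now-axes [-0.0219 -0.0231  0.1164]
q [-0.42  0.96 -0.06  1.08 -0.29  1.81 -2.  ] p [491.2 316.5 178.6] F [ 0.  -0.4 -1.5] open 59.5 t 24.95
turn [-172.5    0.5   10.4] shift after turn m [-0.0909 -0.0465 -0.6099] now-axes [-0.0171 -0.0306  0.6174]
```

View pics/g.png

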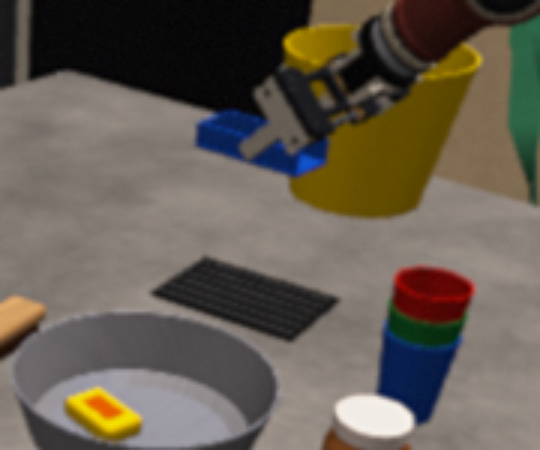

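Call:
send_rows(increments="-10 0 0 0 0 0 0.3;-10 0 0 0 0 0 0.3;-10 0 0 0 0 0 0.3;-10 0 0 0 0 0 0.3;-10 0 0 0 0 0 0.3;-10 0 0 0 0 0 0.3;-10 0 0 0 0 0 0.3;-10 0 0 0 0 0 0.3;-10 0 0 0 0 0 0.3;-10 0 0 0 0 0 0.3;-10 0 0 0 0 0 0.3;-10 0 0 0 0 0 0.3;-10 0 0 0 0 0 0.3;-10 0 0 0 0 0 0.3;-10 0 0 0 0 0 0.3;-10 0 0 0 0 0 0.3;-10 0 0 0 0 0 0.3;-10 0 0 0 0 0 0.3;0 0 0 0 0 0 0.3")

```text
time: 27.38
tcp_pos: [490.0, 315.3, 174.4]
tool_rot: [-0.27, 0.654, 0.653, 0.271]
ft_force: [-0.6, 0.3, -1.3]
opening: 59.4
```

Run:
```python
from h import *
plan([490,-301,200],-1,45,180)
```

```text
q [-0.08  1.13 -0.99  1.07  0.26  1.82  0.62] p [490.  315.3 174.4] F [-0.6  0.3 -1.3] open 59.4 t 27.38
turn [-0.1  0.  -0.1] shift after turn m [-0.0181  0.0181 -0.6163] now-axes [-0.0183  0.0166 -0.6163]
```

Call:
send_rows(increments="0 0 0 -0.005 0.005 -0.01 0.3;0 0 0 -0.006 0.006 -0.025 0.3;0 0 0 -0.007 0.007 -0.038 0.3;0 0 0 0 0 -0.038 0.3;0 0 0 0 0 -0.038 0.3;0 0 0 0 0 -0.038 0.3;0 0 0 0 0 -0.038 0.3;0 0 0 0 0 -0.038 0.3;0 0 0 0 0 -0.038 0.3;0 0 0 0 0 -0.038 0.3")

```text
time: 28.62
tcp_pos: [489.8, -25.0, 201.6]
tool_rot: [-0.27, 0.654, 0.652, 0.272]
ft_force: [0.0, -0.1, -1.0]
opening: 59.4
```

Run:
```python
from h import *
plan([490,-301,200],-1,45,180)
```

```text
q [ 0.44  1.01 -0.99  1.31  0.42  1.92  0.99] p [489.8 -25.  201.6] F [ 0.  -0.1 -1. ] open 59.4 t 28.62
turn [-0.2  0.1  0.1] shift after turn m [ 0.001  -0.0013 -0.276 ] now-axes [ 0.0006 -0.0021 -0.276 ]
```

Call:
send_rows(increments="0 0 0 0 0 -0.038 0.3;0 0 0 0 0 -0.038 0.3;0 0 0 0 0 -0.038 0.3;0 0 0 0 0 -0.038 0.3;0 0 0 0 0 -0.038 0.3;0 0 0 0 0 -0.038 0.3;0 0 0 0 0 -0.03 0.3;0 0 0 0 0 -0.015 0.3;0 0 0 0 0 0 0.3")

```text
time: 29.75
tcp_pos: [489.2, -297.3, 201.3]
tool_rot: [-0.27, 0.654, 0.652, 0.273]
ft_force: [-0.3, 0.5, -1.0]
opening: 59.8
```

Run:
```python
from h import *
plan([481,-301,180],-1,45,170)
```

```text
q [ 0.59  0.97 -0.53  1.09  0.53  1.98  1.65] p [ 489.2 -297.3  201.3] F [-0.3  0.5 -1. ] open 59.8 t 29.75
turn [ 6.8 -6.9  0.1] shift after turn m [ 0.0203 -0.0098 -0.0051] now-axes [ 0.0208 -0.0093 -0.0038]
```

Call:
send_rows(increments="0 0 0 0.012 -0.012 0 0.3;0 0 0 0.012 -0.012 0 0.3;0 0 0 0.011 -0.011 0 0.3;3.4 -3.45 0 0 0 0 0.3;3.4 -3.45 0 0 0 0 0.3;0 0 0 0 0 0 0.3")

```text
time: 30.5
tcp_pos: [489.2, -297.2, 150.1]
tool_rot: [-0.213, 0.674, 0.628, 0.326]
ft_force: [0.5, -0.4, -1.9]
opening: 59.9
```

Run:
```python
from h import *
plan([481,-301,150],-1,45,170)
from cell import *
for n in("scene","top"):
    a=snapshot(n)
    P,h,ok=cloud(a["frame"],a["range_z"],a["mtx"],a["world_from_camera"])
    T=tray(P,h,ok,(380,600,-390,-210)); T=T[T[:,2]<260]; print(n,len(T))
    if len(T)>30:
        print(np.percentile(T,[1,50,99],axis=0).round(),rect(T))
        _,_,V=np.linalg.svd(T-T.mean(0),full_matrices=False); print(V.round(2))
    cv2.imwrite("pics/h_%s.png"%n,a["frame"]); 
    if n=="scene": A=cv2.resize(a["frame"][90:300,130:330],(400,420))
    else: B=cv2.resize(a["frame"][130:320,270:450],(398,420))
cv2.imwrite("pics/h.png",np.hstack([A,B]))
```

```text
q [ 0.61  1.03 -0.49  1.08  0.44  1.92  1.54] p [ 489.2 -297.2  150.1] F [ 0.5 -0.4 -1.9] open 59.9 t 30.5
turn [ 0.2 -0.1 -0. ] shift after turn m [ 0.0053  0.0051 -0.0051] now-axes [ 0.0053  0.0051 -0.0051]
scene 578
[[ 479. -353.   84.]
 [ 489. -295.  104.]
 [ 571. -272.  191.]] (array([ 536.1, -325.9]), array([ 61.7, 145.3]), 59.1)
[[ 0.38 -0.63  0.68]
 [-0.2  -0.77 -0.6 ]
 [-0.9  -0.1   0.42]]
top 39
[[ 480. -300.   86.]
 [ 487. -271.  216.]
 [ 508. -266.  221.]] (array([ 493. , -286.2]), array([38.7, 26.9]), 83.7)
[[-0.04  0.09  1.  ]
 [ 0.92  0.39 -0.  ]
 [-0.39  0.91 -0.1 ]]
```

View pics/h.png

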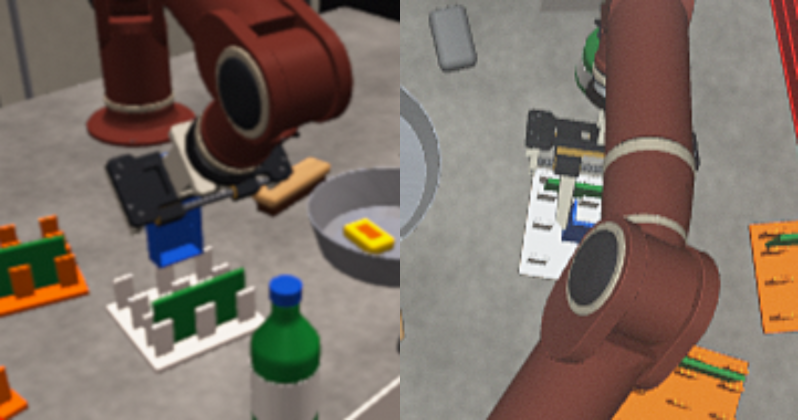

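Run:
```python
from h import *
plan([478,-300.5,150],-1,45,170)
plan([478,-300.5,135],-1,45,170)
```

```text
q [ 0.61  1.03 -0.5   1.08  0.44  1.92  1.54] p [ 489.8 -295.5  150.7] F [-0.4  0.2 -1.1] open 59.5 t 30.6
turn [ 0.4 -0.1  0. ] shift after turn m [ 0.0081  0.0071 -0.0069] now-axes [ 0.0081  0.0072 -0.0069]
q [ 0.61  1.03 -0.5   1.08  0.44  1.92  1.54] p [ 489.8 -295.5  150.7] F [-0.4  0.2 -1.1] open 59.5 t 30.6
turn [ 0.4 -0.1  0. ] shift after turn m [ 0.0187 -0.0035 -0.0069] now-axes [ 0.0187 -0.0034 -0.0069]
```

Call:
send_rows(increments="0.3 0 0 0.009 -0.0015 -0.003 0.3;0 0 0 0.0095 -0.002 -0.0037 0.3;0 0 0 0 0 0 0.3;0 0 0 0 0 0 0.3")

```text
time: 31.1
tcp_pos: [478.3, -300.8, 135.8]
tool_rot: [-0.213, 0.675, 0.627, 0.326]
ft_force: [-0.1, -0.3, -0.5]
opening: 59.4
```

Run:
```python
from h import *
from cell import *
ps=[]; c,s=np.cos(np.radians(-10)),np.sin(np.radians(-10)); E=np.array([[c,s],[-s,c]])
for i in range(6):
    n=("scene","top")[i%2]; a=snapshot(n); ps.append(sense()["tcp_pos"])
    if i<4:
        P,h,ok=cloud(a["frame"],a["range_z"],a["mtx"],a["world_from_camera"])
        T=tray(P,h,ok,(380,600,-390,-210)); T=T[(T[:,2]<215)&(T[:,2]>60)]; L=(T[:,:2]-[510.5,-306])@E.T
        bx=ok&(abs(P[...,0]-510)<80)&(abs(P[...,1]+306)<80)&(P[...,2]>46)&(P[...,2]<60)&(h[...,1]<40)&(h[...,2]>140); Wp=(P[bx][:,:2]-[510.5,-306])@E.T
        k=(L[:,0]>-70)&(L[:,0]<10)
        print(n,"tray rack-frame pct",np.percentile(L[k],[2,25,50,75,98],axis=0).round(1).tolist(),"z",np.percentile(T[k][:,2],[2,98]).round(),"n",k.sum())
        print("  posts x",[(round(v[0]),round(Wp[abs(Wp[:,0]-x)<9][:,0].mean(),1)) if (abs(Wp[:,0]-x)<9).any() else None for x in(-52.5,-7.5,30.5,52.5) for v in [[x]]])
p=np.mean(ps,0);print(p.round(1),np.std(ps,0).round(1),"rack frame",(E@(p[:2]-[510.5,-306])).round(1))
plan([478,-300.5,135],-1,45,170)
```

```text
scene tray rack-frame pct [[-40.6, -33.2], [-38.4, -16.0], [-32.3, 2.6], [-20.5, 19.5], [-13.5, 24.3]] z [ 71. 131.] n 546
  posts x [(-52, np.float64(-51.5)), (-8, np.float64(-6.4)), (30, np.float64(30.7)), (52, np.float64(53.2))]
top tray rack-frame pct [[-44.6, -4.8], [-41.9, 13.1], [-35.5, 25.9], [-22.7, 28.3], [-16.5, 29.6]] z [ 73. 206.] n 46
  posts x [(-52, np.float64(-54.0)), (-8, np.float64(-9.1)), (30, np.float64(29.2)), None]
scene tray rack-frame pct [[-40.3, -32.9], [-38.1, -15.8], [-32.9, 2.6], [-20.7, 19.8], [-13.0, 24.7]] z [ 72. 130.] n 547
  posts x [(-52, np.float64(-51.6)), (-8, np.float64(-6.5)), (30, np.float64(30.4)), (52, np.float64(53.1))]
top tray rack-frame pct [[-44.2, -5.0], [-42.5, 11.8], [-38.1, 25.3], [-25.8, 28.2], [-16.8, 29.4]] z [ 71. 205.] n 45
  posts x [(-52, np.float64(-54.1)), (-8, np.float64(-9.0)), (30, np.float64(29.4)), None]
[ 478.5 -300.7  135.9] [0.1 0.  0. ] rack frame [-32.4  -0.3]
q [ 0.63  1.04 -0.49  1.12  0.44  1.88  1.53] p [ 478.5 -300.7  135.9] F [-0.4 -0.2 -1.4] open 60.1 t 31.4
turn [ 0.  -0.1  0.1] shift after turn m [ 0.001  -0.0003  0.0002] now-axes [ 0.001  -0.0003  0.0002]
```

Call:
send_rows(increments="0 0 0 0.0087 -0.0073 0 0.3;0 0 0 0.01 -0.01 0 0.3;0 0 0 0.01 -0.01 0 0.3;0 0 0 0.007 -0.007 0 0.3;0 0 0 0.0035 -0.0035 0 0.3;0 0 0 0 0 0 0.3")

```text
time: 32.15
tcp_pos: [477.3, -300.7, 81.0]
tool_rot: [-0.213, 0.675, 0.627, 0.326]
ft_force: [0.1, -0.9, -1.4]
opening: 59.7
```

Run:
```python
from h import *
plan([477.5,-300.5,75],-1,45,170)
```

```text
q [ 0.63  1.1  -0.48  1.15  0.46  1.8   1.51] p [ 477.3 -300.7   81. ] F [ 0.1 -0.9 -1.4] open 59.7 t 32.15
turn [ 0.  -0.1  0. ] shift after turn m [ 0.0041 -0.0044  0.0002] now-axes [ 0.0041 -0.0044  0.0002]
```

No contact and no side force at bottom ≈16 mm. Lower gently.

Call:
send_rows(increments="0 0 0 0.0015 -0.0015 0 0.3;0 0 0 0.0015 -0.0015 0 0.3;0 0 0 0 0 0 0.3")

```text
time: 32.52
tcp_pos: [477.4, -300.8, 77.1]
tool_rot: [-0.213, 0.675, 0.627, 0.326]
ft_force: [-1.2, 0.2, -0.5]
opening: 59.5
```

Call:
send_rows(increments="0 0 0 0.0007 -0.0007 0 0.3;0 0 0 0 0 0 0.3")

```text
time: 32.78
tcp_pos: [477.4, -300.8, 76.3]
tool_rot: [-0.213, 0.675, 0.627, 0.326]
ft_force: [0.3, -0.2, -0.0]
opening: 59.8
```

Call:
send_rows(increments="0 0 0 0.0007 -0.0007 0 0.3;0 0 0 0 0 0 0.3")

```text
time: 33.02
tcp_pos: [477.4, -300.8, 76.2]
tool_rot: [-0.213, 0.675, 0.627, 0.326]
ft_force: [0.9, -0.2, 4.5]
opening: 59.6
```

Call:
send_rows(increments="0 0 0 0.0007 -0.0007 0 0.3;0 0 0 0 0 0 0.3")

```text
time: 33.28
tcp_pos: [477.5, -300.8, 76.2]
tool_rot: [-0.213, 0.675, 0.627, 0.326]
ft_force: [1.7, -1.4, 7.9]
opening: 59.5
```

Call:
send_rows(increments="0 0 0 0 0 0 0.75;0 0 0 0 0 0 0.85;0 0 0 0 0 0 1;0 0 0 0 0 0 1;0 0 0 0 0 0 1;0 0 0 -0.01 0 0 1;0 0 0 -0.02 0 0 1;0 0 0 -0.02 0 0 1;0 0 0 0 0 0 1")

```text
time: 34.4
tcp_pos: [513.8, -306.5, 110.4]
tool_rot: [-0.215, 0.674, 0.626, 0.327]
ft_force: [-0.6, 0.3, -0.4]
opening: 93.2
```

Run:
```python
from h import *
plan([540,-310,160],-1,45,170)
from cell import *
a=snapshot("scene");b=snapshot("top")
P,h,ok=cloud(a["frame"],a["range_z"],a["mtx"],a["world_from_camera"])
T=tray(P,h,ok,(430,520,-390,-210)); print(np.percentile(T,[1,99],axis=0).round())
cv2.imwrite("pics/i.png",np.hstack([cv2.resize(a["frame"][90:300,130:330],(400,420)),cv2.resize(b["frame"][130:320,270:450],(398,420))]))
```

```text
q [ 0.59  1.12 -0.47  0.98  0.46  1.92  1.55] p [ 513.8 -306.5  110.4] F [-0.6  0.3 -0.4] open 93.2 t 34.4
turn [-0.  -0.1  0.3] shift after turn m [-0.0537  0.0164  0.0011] now-axes [-0.0538  0.0162  0.001 ]
[[ 467. -336.   17.]
 [ 500. -276.  125.]]
```

View pics/i.png

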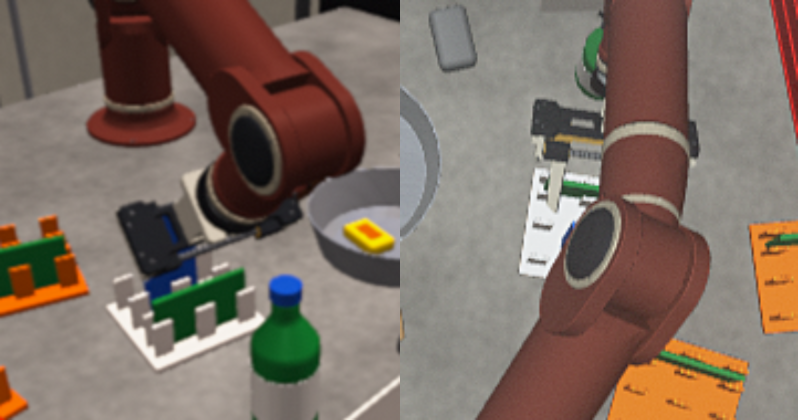

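Call:
send_rows(increments="0 0 -5 -0.008 0.003 0 1;0 0 -5 -0.012 0.008 0 1;0 0 -5 -0.015 0.008 0 1;0 0 -5 -0.02 0.008 0 1;0 0 -5 -0.02 0.006 0 1;0 0 -5 -0.02 0 0 1;0 0 0 -0.03 0 0 1;0 0 0 -0.03 0 0 1;0 0 0 0 0.03 0.03 1;0 0 0 0 0 0.05 1;0 0 0 0 0 0.05 1;0 0 0 0 0 0.05 1;0 0 0 0 0 0.05 1;0 0 0 0 0 0 1;0 0 0 0 0 0 1")

```text
time: 36.38
tcp_pos: [557.7, -82.3, 274.1]
tool_rot: [-0.381, 0.597, 0.521, 0.477]
ft_force: [0.2, -0.8, -1.1]
opening: 93.2
```

Run:
```python
from h import *
from cell import *
s=sense(); print(np.round(s["tcp_pos"]),np.round(s["joint_pos"],2),s["ft_force"],s["time"])
a=snapshot("scene");b=snapshot("top")
for a_ in(a,b):
    P,h,ok=cloud(a_["frame"],a_["range_z"],a_["mtx"],a_["world_from_camera"])
    T=tray(P,h,ok,(430,540,-390,-210)); print(len(T),np.percentile(T,[1,99],axis=0).round().tolist() if len(T) else "")
    for n in("soap","basin","cups","brush","pumice","detergent","jar"):
        o=outline_of(a_,n)
        if o: 
            Q=P[o[0]["region"]&ok]; print(n,round(o[0]["conf"],2),np.median(Q,axis=0).round())
cv2.imwrite("pics/j.png",np.vstack([cv2.resize(a["frame"][130:310,60:460],(660,297)),np.pad(cv2.resize(b["frame"][110:350,90:510],(525,300)),((0,0),(0,135),(0,0)))]))
```

```text
[558. -82. 274.] [ 0.47  0.65 -0.66  1.36  0.3   1.52  1.21] [ 0.21148478 -0.82436142 -1.09319322] 36.375
1032 [[467.0, -336.0, 21.0], [499.0, -276.0, 139.0]]
soap 0.77 [564. -25.  21.]
basin 0.85 [588.  38.  33.]
cups 0.72 [756. 196.  99.]
brush 0.62 [400. -10.  35.]
pumice 0.78 [ 777. -157.   27.]
detergent 0.92 [ 733. -356.   97.]
jar 0.66 [807.  13.  65.]
96 [[462.0, -332.0, 11.0], [496.0, -272.0, 148.0]]
soap 0.78 [555. -16.  23.]
basin 0.63 [582.  41.   8.]
cups 0.96 [751. 224.  96.]
brush 0.71 [385.   4.  39.]
detergent 0.91 [ 700. -330.  122.]
jar 0.7 [781.  36.  98.]
```

View pics/j.png

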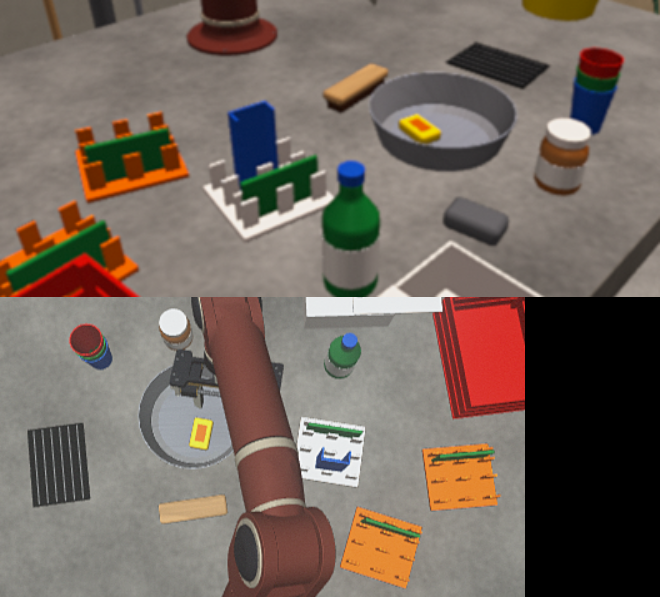

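The tray stands upright in the white rack's front slot, open end up (scene panel ~(253,140)). The soap lies in the basin (~(420,128)), and the other things haven't moved. Handing in.

```bash
python3 -c "
from cell import *
print(sign_off())"
```

```text
the job is handed in; nothing more can be done
None
```

The job is done and handed in at about 36.5 s of the 72 s allowed; the hand-in gives no verdict.

- **Soap:** I carried the tray level to the basin and tipped it. The first tip stopped at about 27° because the wrist was near its limit, and the soap slid out there. I then tipped on to about 45° and held it for over a second while the soap lay in the basin.
- **Mat:** I set the tray back level on the black mat with its open end away from the robot, let go and took it afresh.
- **Rack:** I stood the tray on its closed end in the wide front slot of the white rack, let go and backed the arm away.

**Last checks:**
- The tray is upright in the slot with its top at about 140 mm, as it should be.
- The soap is flat on the basin floor.
- The basin and the other things on the ledge show no movement. The pumice was found only in the scene camera at the end, at its old position.
- The gripper is open and clear of everything. The largest contact force I read was about 8 N.
- Joint 6 read 1.98 rad, right at its range limit, for a moment on the way to the rack. I lowered the arm straight away, and I saw no reading beyond the limit.

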